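# Fit the take-off lever to the misting valve and open it

## Robot

A 7-joint arm with a two-finger parallel gripper is mounted at the origin on the work surface. World frame = base frame: x ahead of the robot, y to its left, z up, the work surface at z = 0. Lengths are in m, angles in rad, forces in N, time in s.
With the tool pointing down it reaches from about 0.35 to 0.9 m from the base axis. Payload 19.9 kg.
Tool frame: the origin (TCP) lies midway between the tips of the shut fingers; the grasp point (between the pads) lies 19 mm behind it (hold_point_z is the z of the grasp point in the tool frame, in m); z points along the fingers, y is the direction in which the jaws open and shut (so a half turn about z gives the same grasp; the last joint's range is limited). The gripper opens to 94 mm and grips with 3 to 60 N. Pads are 16 mm wide; open, the fingers measure 119 mm over their backs; the gripper's body (75 mm by 177 mm) begins 78 mm behind the grasp point.
Start: joints at [1.175, 0.417, -0.01, 1.614, 0.005, 1.111, -0.053], TCP at [0.217, -0.586, 0.205] pointing down, gripper open.
Joint ranges: [-2.81, 2.81], [-0.39, 2.02], [-1.27, 1.25], [0.06, 2.57], [-1.19, 4.33], [0.19, 2], [-2.82, 2.82]. Speed limits (rad/s): [1.89, 1.89, 2.39, 2.39, 3.01, 3.01, 3.01].

## Interface

Orientations are given as a 3x3 rotation matrix whose columns are the frame's x, y, z axes.
In Python, from bench import * gives the robot as it stands.
- The arm moves only by the shell command python3 -m creep 'ROWS' [FORCE]. ROWS is JSON, a list of rows, each an object with "dp": the shift along the tool's x, y, z in cm, a list of three; "turn": the turn about the tool's z in degrees; "fingers": the closure, from 0 (fully open) to 1 (shut). In form: [{"dp": [x, y, z], "turn": turn, "fingers": fingers}, ...]. A call has 1 to 12 rows; each row is the pose to reach, as a shift and turn from the pose commanded when the call began, along the tool's axes at that moment; what a row does not reach only later rows make up. A row lasts 1/8 s, in which the tool goes at most 62.5 mm and 10.7 degrees, less where a joint would pass 70% of its speed; a pose out of reach is approached as far as the arm can. A call with a gripper value outside its range is refused whole. The fingers move at their own pace and stop on an object; FORCE is the grip in N (left out, the last holds). Time passes only in rows, so rows that repeat a pose let the fingers close. It gives the time, the measured TCP pose, the force and the opening at its end, in the units of the state.
- state(): the state, without advancing time (a new reading comes with each control period).
- grab_frame(name): name is "scene" or "side" or "wrist"; returns a dict with "img" (400x640x3 uint8, blue, green, red), "depth" (400x640 float32, m along the optical axis (not along the pixel's ray), 0 where there is no reading), "fx", "fy", "cx", "cy" (pixels), "k1" (the pictures are not rectified: a ray, as slopes to the right and down, at radius r is drawn at 1 + k1 r^2 times it, then the intrinsics apply), "R" (3x3) and "t" (3): a world point X has camera coordinates R X + t. Camera axes: x right, y down, z forward; pixel columns grow to the right and rows downward; lengths in m; the calibration is good to about 2 mm. A picture is of the moment at which its call begins.
- finish_job(): hands the job in, once; it reports no verdict.
The state is a dict: "t": time; "q": joint angles; "dq": joint speeds; "joint_efforts": joint torques, N m; "position": TCP position; "eef_rot": TCP orientation; "ft_force": force on the tool from outside, world axes, zero at the start; "wrist_torque": the same for the moment, N m; "finger_gap": opening from 0.0 (shut) to 1.0 (fully open).
Only numpy, scipy, OpenCV 4.12 (cv2) and the standard library are available. Lean on these libraries where they do the work, as an engineer would, in place of code of your own. Each camera call takes 0.05 s, during which the arm holds its last target.

## Task

Push the take-off lever, bore down, onto the splined stem of the misting valve with its arm on the tooth nearest to square across the pipe, rocking it gently until the teeth mesh and never forcing it, and seat it fully down on the shoulder. Then swing the lever a quarter turn counter-clockwise to its stop, so that the valve is fully open and the arm lies along the pipe, and let go with the lever still fully home. Leave the growing block, the crate, the spanner and the spare nut where they are.

Things in the scene. Friction and masses are not known exactly. Their poses are not given: they have to be found in the camera images.
- valve: Grey plastic quarter-turn valve in a 50 mm misting-water pipe, on a fixed 340 x 110 mm base plate; pipe axis 60 mm above the bench, elbows down at both ends. Origin: on the bench straight below the stem. x runs along the pipe, z up. The stem stands up from the middle.
- seat (a point): Centre of the valve's shoulder, a 58 mm round flange 124 mm above the bench, on the stem's axis. The lever is fully home when its hub's underside rests here. Push only lightly (about 10 N) until it is down: over 60 N in all between lever and stem damages the stem.
- stem_top (a point): Top of the steel stem, 36 mm above the shoulder: ten straight teeth 28 mm tall, 24 mm across roots, 32 mm over teeth, 3.8 mm wide, pitch 36 deg; above them a tapered nose 8 mm tall that centres the hub. The teeth's angle about the axis is NOT measured (this point's axes are the valve's): with the arm square across the pipe they never mesh; the nearest mesh is 6 to 18 deg to one side.
- stem (a joint): Turn of the valve stem in rad: 0 shut, 1.57 fully open at its stop, growing counter-clockwise seen from above. Stiff: it takes about 0.25 N m to turn and stays where it is left.
- lever: Loose take-off lever, 0.25 to 0.4 kg, lying bore down. Dark steel hub 40 mm tall with two flats 44 mm apart (26 mm long, facing its +y and -y). Through bore with ten teeth that match the stem, one tooth along the arm; meshed play 0.6 mm sideways, 2.5 deg either way. Arm along +x. Origin: bore axis at the hub's underside; z up. It fits with its arm to either side of the pipe.
- sleeve (a point): Middle of the lever's black sleeve, where the hand pushes: 118 mm from the bore axis along +x and 30 mm above the hub's underside. Sleeve 64 mm long, 24 mm wide, 13 mm thick; the end of the arm is 150 mm from the bore axis. Between hub and sleeve the arm is a steel bar 16 mm wide, 6 mm thick.
- grow_block: Brown sawdust growing block with mushrooms, about 95 x 160 x 140 mm, 1.4 kg, loose; bystander. Origin: centre of its underside.
- crate: Grey open harvest crate with mushrooms, 300 x 200 x 85 mm, loose; bystander. Origin: centre of its underside.
- spanner: Steel spanner 170 mm long lying on the bench; bystander. Origin: centre of its underside.
- spare_nut: Grey plastic union ring, 72 mm wide, 26 mm tall, loose; bystander. Origin: centre of its underside.

How it is judged:
On the way:
1. the lever is meshed and seated on the shoulder, its arm across the pipe to the nearest tooth, the valve still shut (z of lever in the frame of seat below 0.003 m and horizontal distance between lever and seat below 0.003 m and angle between lever's own z axis and vertical below 0.1 rad and angle between the x axis of lever and the y axis of valve, either way round below 0.45 rad and value of joint stem below 0.35 rad), for 0.2 s.
At the end, for the whole second after the job is handed in: Valve turned to its open stop (1.42 rad or more), lever at rest on the stem, its underside within 3 mm of the shoulder and its axis within 3 mm of the stem's, upright, its arm along the pipe within 0.5 rad (the nearest tooth) (value of joint stem above 1.42 rad and z of lever in the frame of seat below 0.003 m and horizontal distance between lever and seat below 0.003 m and angle between lever's own z axis and vertical below 0.1 rad and angle between the x axis of lever and the x axis of valve, either way round below 0.5 rad and linear speed of lever below 0.02 m/s and angular speed of lever below 0.1 rad/s); the robot touches nothing.
It fails at once if the lever pressed on the stem with more than 60 N while not yet seated (contact force between lever and stem above 60 N and z of lever in the frame of seat above 0.004 m).
It fails at once if the lever pressed on the valve body with more than 60 N (contact force between lever and valve above 60 N).
It fails at once if a bystander moved more than 30 mm (distance of any of grow_block, crate, spanner, spare_nut from where it was at the start of the episode above 0.03 m).
It also fails if it takes over 72 s, if anything falls off the work surface, if the arm or the gripper's body presses on something with over 40 N, if the wrist force passes 120 N, or if a joint passes its speed limit or range.

## Working session

There is one attempt and no reset: what is moved stays moved. The work goes in short steps, Python scripts to look and compute and a shell command to move; the robot and the scene stay as the last step left them, time stands still between calls to the robot, and variables do not carry over. Pictures are saved under pics/ and viewed, and the job is handed in when it is done.

```bash
ls; mkdir -p pics
python3 - <<'E'
from bench import *
import cv2,numpy as np,pickle
s=state();print({k:np.round(v,3).tolist() for k,v in s.items()})
for n in ["scene","side","wrist"]:
    f=grab_frame(n);pickle.dump(f,open(f'pics/{n}0.pkl','wb'));cv2.imwrite(f'pics/{n}0.png',f['img'])
    print(n,f['fx'],f['cx'],f['cy'],f['k1'],np.round(-f['R'].T@f['t'],3),np.round(f['R'],2).tolist())
E
```

```text
pics
{'t': 0.0, 'q': [1.176, 0.418, -0.01, 1.614, 0.005, 1.111, -0.053], 'dq': [0.0, 0.0, 0.002, 0.002, -0.0, -0.001, 0.0], 'joint_efforts': [-0.0, -85.127, 0.639, -42.6, -0.049, 0.019, 0.0], 'position': [0.216, -0.586, 0.205], 'eef_rot': [[0.938, 0.346, -0.0], [0.346, -0.938, 0.001], [-0.0, -0.001, -1.0]], 'ft_force': [-1.152, 0.455, 0.623], 'wrist_torque': [0.011, -0.019, -0.008], 'finger_gap': 1.001}
scene 429.79779088279366 323.9191051643494 198.61214469726607 -0.013708333778729119 [1.095 0.584 0.756] [[-0.67, 0.74, 0.01], [0.47, 0.43, -0.77], [-0.58, -0.51, -0.64]]
side 394.78400291455307 318.7644043965887 195.1547870483766 -0.045607332695720836 [ 0.256 -0.516  0.937] [[0.91, -0.41, -0.0], [-0.33, -0.72, -0.61], [0.25, 0.55, -0.79]]
wrist 310.92938613665916 318.6190743223556 204.83025788667427 -0.046091893801211176 [ 0.286 -0.561  0.384] [[0.35, -0.94, -0.0], [-0.91, -0.33, 0.25], [-0.24, -0.09, -0.97]]
```

View pics/scene0.png

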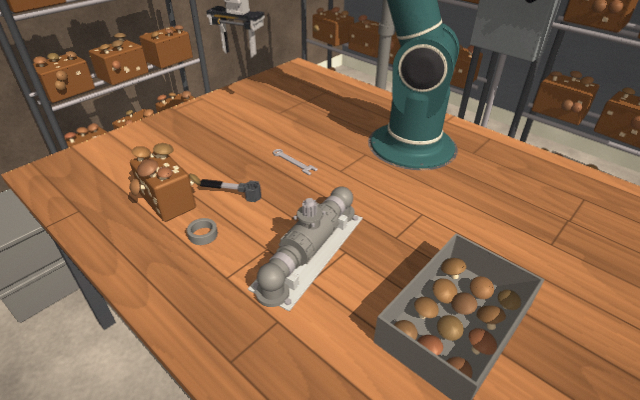

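View pics/side0.png

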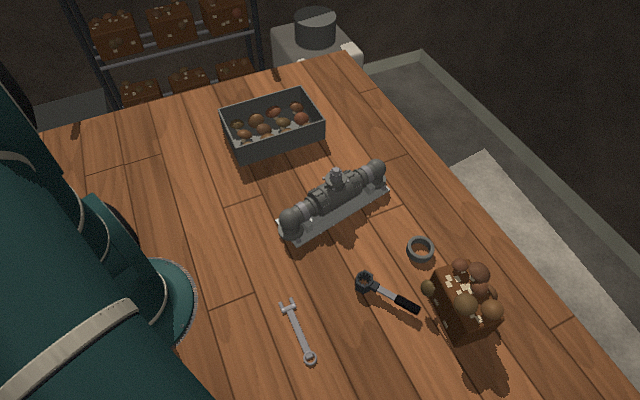

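View pics/wrist0.png

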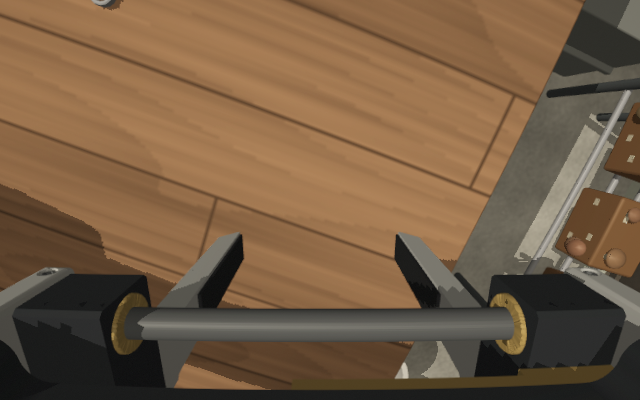

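The scene camera shows the valve stem at about (310,207), the lever hub at (253,190) and its sleeve end at (200,184), close to the growing block. The side camera shows the hub at (366,284) and the sleeve at (405,302). Next I'll measure these.

```bash
cat > h.py <<'E'
import numpy as np,cv2,pickle
def K(f): return np.array([[f['fx'],0,f['cx']],[0,f['fy'],f['cy']],[0,0,1.]])
def rays(f,uv):
    uv=np.asarray(uv,float).reshape(-1,1,2)
    p=cv2.undistortPoints(uv,K(f),np.array([f['k1'],0,0,0,0.])).reshape(-1,2)
    return np.c_[p,np.ones(len(p))]
def cloud(f):
    v,u=np.mgrid[0:400,0:640]
    r=rays(f,np.c_[u.ravel(),v.ravel()])
    P=(r*f['depth'].reshape(-1,1)-f['t'])@f['R']
    P[f['depth'].ravel()==0]=np.nan
    return P.reshape(400,640,3)
def proj(f,X):
    X=np.atleast_2d(X).astype(float)
    p,_=cv2.projectPoints(X,cv2.Rodrigues(np.array(f['R']))[0],np.array(f['t'],float),K(f),np.array([f['k1'],0,0,0,0.]))
    return p.reshape(-1,2)
def onplane(f,uv,z):
    d=rays(f,uv)@f['R']; c=-f['R'].T@f['t']
    return c+d*((z-c[2])/d[:,2:3])
E
python3 - <<'E'
from h import *
np.set_printoptions(precision=4,suppress=True)
for n in ['scene','side']:
    f=pickle.load(open(f'pics/{n}0.pkl','rb'));P=cloud(f)
    print(n)
    pts={'scene':[(253,186),(215,184),(235,187),(310,202),(202,228),(165,195)],'side':[(366,280),(405,302),(335,172),(420,245),(470,310)]}[n]
    for u,v in pts: print((u,v),P[v,u],f['img'][v,u])
    x,y,w,h=(130,140,260,170) if n=='scene' else (260,150,260,200)
    cv2.imwrite(f'pics/{n}c.png',cv2.resize(f['img'][y:y+h,x:x+w],None,fx=3,fy=3,interpolation=cv2.INTER_CUBIC))
E
```

```text
scene
(253, 186) [ 0.5188 -0.1871  0.0206] [63 63 64]
(215, 184) [ 0.5943 -0.2561  0.0339] [32 31 34]
(235, 187) [ 0.5643 -0.2073  0.0323] [153 157 169]
(310, 202) [0.5812 0.0916 0.1599] [169 173 185]
(202, 228) [ 0.7064 -0.1684  0.0023] [ 87 136 202]
(165, 195) [ 0.7397 -0.2528  0.0831] [ 48  90 139]
side
(366, 280) [ 0.5471 -0.1657  0.0104] [39 40 51]
(405, 302) [ 0.5964 -0.265   0.0366] [24 23 26]
(335, 172) [0.5731 0.0797 0.1591] [64 63 67]
(420, 245) [ 0.7342 -0.1324  0.0008] [37 55 84]
(470, 310) [ 0.6674 -0.3685  0.1492] [43 64 81]
```

View pics/scenec.png

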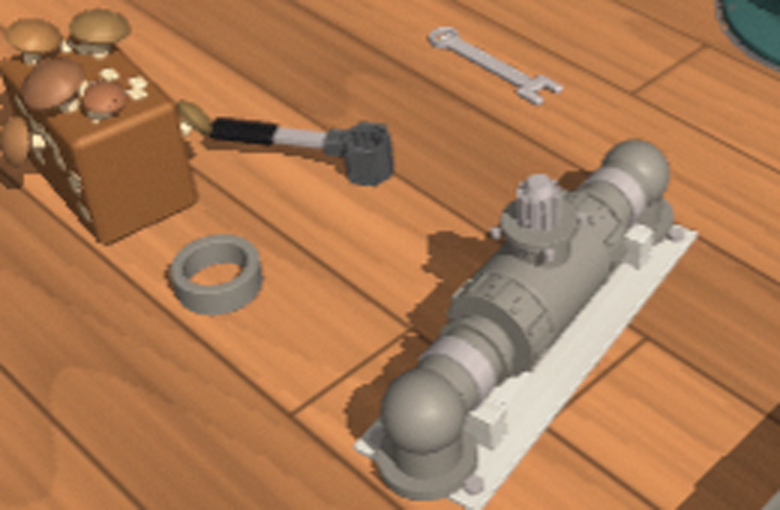

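View pics/sidec.png

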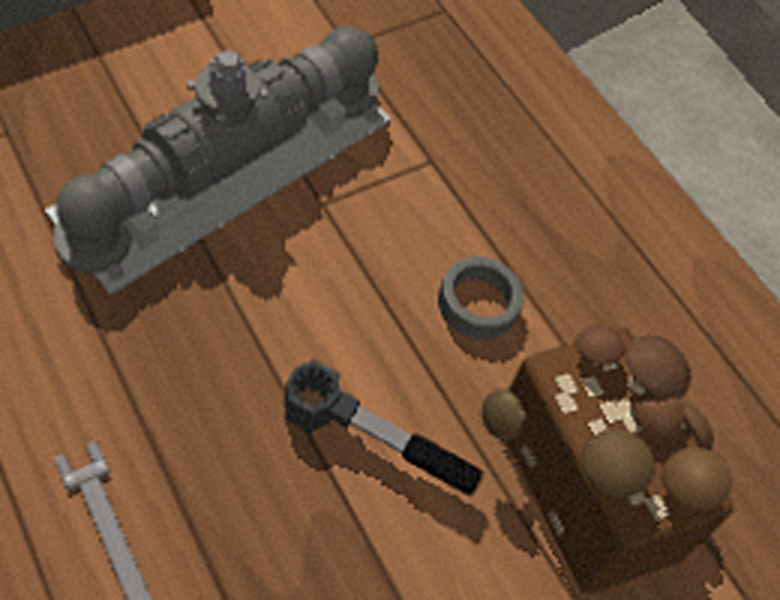

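Run:
```python
from h import *
np.set_printoptions(precision=4,suppress=True)
for n in ['scene','side']:
    f=pickle.load(open(f'pics/{n}0.pkl','rb'));P=cloud(f).reshape(-1,3)
    x,y,z=P.T
    def sel(x0,x1,y0,y1,z0,z1): return P[(x>x0)&(x<x1)&(y>y0)&(y<y1)&(z>z0)&(z<z1)]
    print(n)
    a=sel(.42,.7,-.32,-.1,.034,.045);print('hub/lever top z>34mm',len(a),a.min(0),a.max(0)) 
    a=sel(.42,.63,-.32,-.1,.025,.045)
    c,_=0,0
    m=a.mean(0);u,s,vt=np.linalg.svd(a[:,:2]-m[:2]);print('lever',len(a),m,vt[0]);p=(a[:,:2]-m[:2])@vt[0];print(p.min(),p.max(),m[:2]+vt[0]*p.min(),m[:2]+vt[0]*p.max())
    for z0 in (.118,.128,.14,.155):
        a=sel(.45,.7,-.02,.2,z0,z0+.008 if z0>.12 else z0+.008);print('valve',z0,len(a),a.min(0),a.max(0),np.median(a,0))
    a=sel(.4,.8,-.15,.3,.06,.1);m=a.mean(0);u,s,vt=np.linalg.svd(a[:,:2]-m[:2],full_matrices=False);print('pipe',m,vt[0],np.degrees(np.arctan2(vt[0,1],vt[0,0])))
    p=(a[:,:2]-m[:2])@vt[0];print(m[:2]+vt[0]*p.min(),m[:2]+vt[0]*p.max())
```

```text
scene
hub/lever top z>34mm 297 [ 0.5104 -0.299   0.034 ] [ 0.6998 -0.1505  0.0448]
lever 468 [ 0.5655 -0.2151  0.0343] [-0.5372  0.8435]
-0.09428503274742651 0.07360631219842945 [ 0.6161 -0.2946] [ 0.5259 -0.153 ]
valve 0.118 253 [0.5487 0.0555 0.1181] [0.6081 0.1169 0.1259] [0.59   0.0967 0.1232]
valve 0.128 43 [0.5674 0.0745 0.128 ] [0.5954 0.1019 0.1359] [0.5877 0.0937 0.1319]
valve 0.14 41 [0.5681 0.0703 0.1402] [0.5944 0.1007 0.1478] [0.5856 0.0938 0.1443]
valve 0.155 54 [0.5702 0.0763 0.1551] [0.5886 0.0965 0.1618] [0.5803 0.0879 0.1591]
pipe [0.6132 0.104  0.0816] [0.9853 0.171 ] 9.84624720934208
[0.4064 0.0681] [0.7557 0.1287]
side
hub/lever top z>34mm 573 [ 0.5108 -0.3198  0.034 ] [ 0.6651 -0.1489  0.045 ]
lever 708 [ 0.5675 -0.2237  0.0363] [ 0.5374 -0.8433]
-0.08299626634537115 0.0891386978848358 [ 0.5229 -0.1537] [ 0.6154 -0.2989]
valve 0.118 164 [0.5467 0.0566 0.118 ] [0.607  0.1129 0.126 ] [0.5662 0.0759 0.1237]
valve 0.128 28 [0.5617 0.0694 0.128 ] [0.5997 0.0892 0.1357] [0.5753 0.0751 0.1325]
valve 0.14 26 [0.562  0.0699 0.14  ] [0.5894 0.0937 0.148 ] [0.5699 0.0761 0.1454]
valve 0.155 45 [0.5674 0.0761 0.1554] [0.5885 0.0962 0.1624] [0.5772 0.0839 0.1593]
pipe [0.5616 0.0695 0.0826] [-0.9823 -0.1873] -169.2031921804594
[0.7567 0.1067] [0.4022 0.0391]
```

```bash
python3 -m creep '[{"dp":[1,-0.8,0],"turn":0,"fingers":0},{"dp":[3.5,-2.8,0],"turn":0,"fingers":0},{"dp":[7,-5.6,0],"turn":0,"fingers":0},{"dp":[11.3,-9,0],"turn":0,"fingers":0},{"dp":[16,-12.6,0],"turn":0,"fingers":0},{"dp":[20.6,-16.3,0],"turn":0,"fingers":0},{"dp":[25,-19.7,0],"turn":0,"fingers":0},{"dp":[29,-23,0],"turn":0,"fingers":0},{"dp":[32.5,-25.8,0],"turn":0,"fingers":0},{"dp":[34.7,-27.5,0],"turn":0,"fingers":0},{"dp":[35.4,-28.1,0],"turn":0,"fingers":0},{"dp":[35.4,-28.1,0],"turn":0,"fingers":0}]'
cat > look.py <<'E'
import sys
from bench import *
from h import *
n,cam=sys.argv[1],sys.argv[2]
f=grab_frame(cam);f['s']=state();pickle.dump(f,open(f'pics/{n}.pkl','wb'))
im=f['img']
if len(sys.argv)>3:
    x,y,w,h,k=map(int,sys.argv[3:8]);im=cv2.resize(im[y:y+h,x:x+w],None,fx=k,fy=k,interpolation=cv2.INTER_CUBIC)
cv2.imwrite(f'pics/{n}.png',im);s=f['s'];print(s['t'],np.round(s['position'],4),np.round(s['q'],2),np.round(s['ft_force'],1))
E
python3 look.py w1 wrist
```

```text
t: 1.65
position: [0.451, -0.1999, 0.2054]
eef_rot: [[0.938, 0.347, -0.0], [0.347, -0.938, -0.0], [-0.0, -0.0, -1.0]]
ft_force: [-0.5, -0.6, -0.3]
finger_gap: 1.002
1.7 [ 0.4507 -0.2006  0.2054] [ 0.6   0.19 -0.27  1.93  0.06  1.03 -0.92] [-0.5 -1.3  0.2]
```

View pics/w1.png

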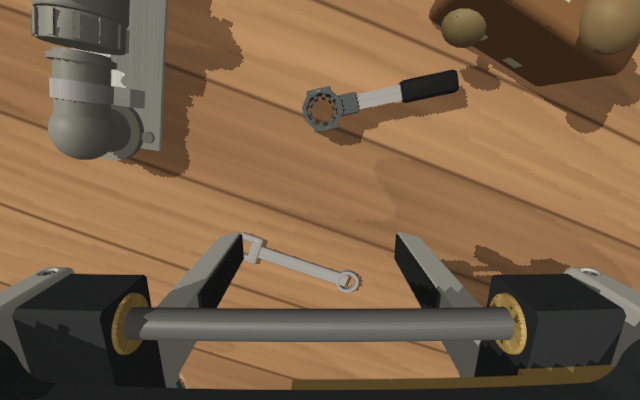

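The wrist view shows the lever's bore at about (322,109) and its sleeve end at (458,80). I'll enlarge it.

Run:
```python
from h import *
f=pickle.load(open('pics/w1.pkl','rb'))
im=f['img'][60:140,295:465]
cv2.imwrite('pics/w1z.png',cv2.resize(im,None,fx=4.5,fy=4.5,interpolation=cv2.INTER_CUBIC))
im=f['img'][82:136,297:362]
cv2.imwrite('pics/w1zz.png',cv2.resize(im,None,fx=11,fy=11,interpolation=cv2.INTER_CUBIC))
np.set_printoptions(precision=4,suppress=True)
P=cloud(f); Q=P.reshape(-1,3)
x,y,z=Q.T
for zlo,zhi in ((.034,.046),(.025,.034)):
    m=(x>.45)&(x<.64)&(y>-.33)&(y<-.13)&(z>zlo)&(z<zhi);print(zlo,m.sum(),Q[m].min(0),Q[m].max(0),Q[m].mean(0))
for uv in [(322,89),(305,112),(340,108),(322,128),(380,97),(430,86),(445,83)]: print(uv,P[uv[1],uv[0]])
```

```text
0.034 2379 [ 0.5114 -0.3021  0.034 ] [ 0.6237 -0.1506  0.0427] [ 0.5712 -0.2273  0.0372]
0.025 821 [ 0.522  -0.3027  0.025 ] [ 0.6242 -0.156   0.034 ] [ 0.5735 -0.2304  0.0326]
(322, 89) [ 0.5556 -0.1657  0.0392]
(305, 112) [ 0.5273 -0.1569  0.0407]
(340, 108) [nan nan nan]
(322, 128) [ 0.518  -0.1797  0.0398]
(380, 97) [ 0.5704 -0.2271  0.0328]
(430, 86) [ 0.5989 -0.2719  0.0375]
(445, 83) [ 0.608  -0.2864  0.0353]
```

View pics/w1z.png

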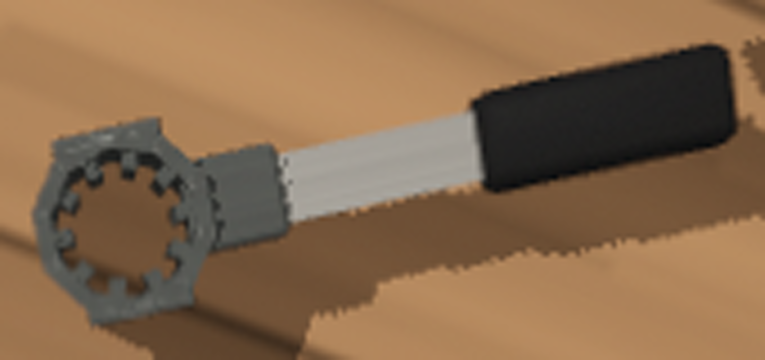

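View pics/w1zz.png

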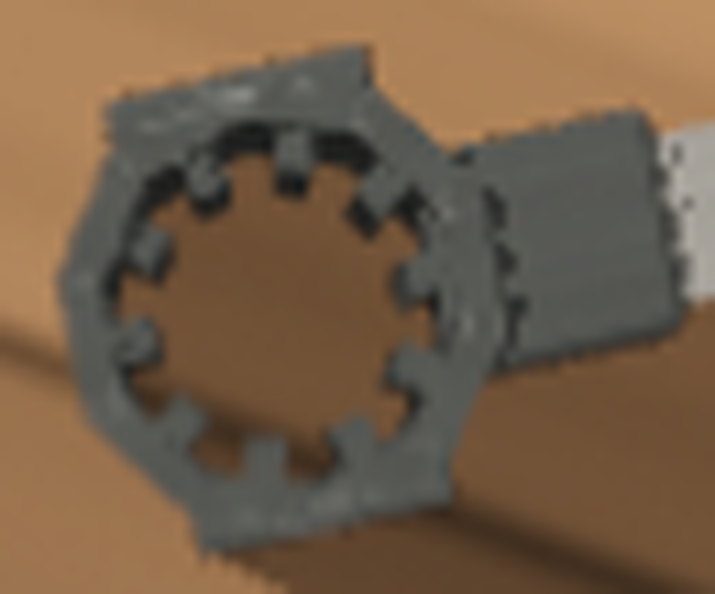

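Run:
```python
from h import *
np.set_printoptions(precision=4,suppress=True)
f=pickle.load(open('pics/w1.pkl','rb'))
c=onplane(f,[(322.7,109.5)],.04)[0]; e=onplane(f,[(456.8,81.1)],.034)[0]
print(c,e,np.linalg.norm(e[:2]-c[:2]))
Q=cloud(f).reshape(-1,3);x,y,z=Q.T
m=(x>.45)&(x<.64)&(y>-.33)&(y<-.13)&(z>.024)&(z<.046)
A=Q[m][:,:2]; d=e[:2]-c[:2]; 
for it in range(2):
    d/=np.linalg.norm(d);n=np.array([-d[1],d[0]])
    a=(A-c[:2])@d;b=(A-c[:2])@n
    print('yaw',np.degrees(np.arctan2(d[1],d[0])),'along',a.min(),a.max(),'hub across',b[a<15e-3].min(),b[a<.015].max(),'slv across',b[a>.09].min(),b[a>.09].max())
    # centreline of bar/sleeve
    bins=[(lo,lo+.01) for lo in np.arange(.045,.145,.01)]
    xm=[];bm=[]
    for lo,hi in bins:
        k=(a>=lo)&(a<hi); xm.append((lo+hi)/2);bm.append((b[k].min()+b[k].max())/2)
    p=np.polyfit(xm,bm,1);print('line',p)
    d=d+p[0]*n;
```

```text
[ 0.5363 -0.1737  0.04  ] [ 0.6147 -0.298   0.034 ] 0.1469831180188807
yaw -57.75774207461868 along -0.021727595604783292 0.14844015433087868 hub across -0.022001239844098675 0.022598643916730887 slv across -0.011161252055885097 0.01363084347462196
line [0.0056 0.0006]
yaw -57.43419503409991 along -0.021733910160310423 0.14845400817187798 hub across -0.021976708660851454 0.022583676008364126 slv across -0.01184801592210464 0.012916019788235249
line [-0.0002  0.0006]
```

The hub is at about (0.5356, -0.1728) with the arm at yaw -57.4°, and one bore tooth lies along the arm. Next I'll look down on the stem.

```bash
python3 -m creep '[{"dp":[0.6,-1,0],"turn":0,"fingers":0},{"dp":[2,-3.5,0],"turn":0,"fingers":0},{"dp":[4,-7,0],"turn":0,"fingers":0},{"dp":[6.5,-11.2,0],"turn":0,"fingers":0},{"dp":[9,-15.7,0],"turn":0,"fingers":0},{"dp":[11,-19.2,0],"turn":0,"fingers":0},{"dp":[12.4,-21.6,0],"turn":0,"fingers":0},{"dp":[12.9,-22.5,0],"turn":0,"fingers":0},{"dp":[12.9,-22.5,0],"turn":0,"fingers":0}]'
python3 look.py w2 wrist
```

```text
t: 2.82
position: [0.4942, 0.0554, 0.2053]
eef_rot: [[0.938, 0.346, -0.0], [0.346, -0.938, -0.0], [-0.0, -0.0, -1.0]]
ft_force: [0.0, -1.0, -0.1]
finger_gap: 1.006
2.875 [0.4942 0.0548 0.2053] [ 0.23  0.22 -0.46  1.91  0.11  1.04 -1.49] [ 0.3 -0.7  0.4]
```

View pics/w2.png

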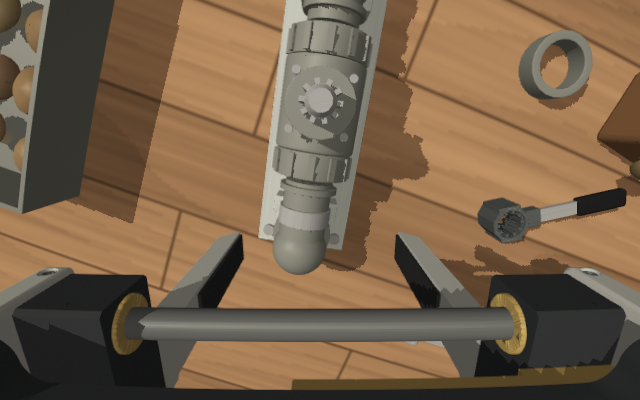

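The stem is at about (320,101), with the flange at (320,102) and the teeth clearly visible.

Run:
```python
from h import *
np.set_printoptions(precision=4,suppress=True)
f=pickle.load(open('pics/w2.pkl','rb'))
cv2.imwrite('pics/w2z.png',cv2.resize(f['img'][74:130,290:350],None,fx=12,fy=10.7,interpolation=cv2.INTER_CUBIC))
Q=cloud(f).reshape(-1,3);x,y,z=Q.T
def sel(r,z0,z1): 
    m=(np.hypot(x-.578,y-.086)<r)&(z>z0)&(z<z1);return Q[m]
a=sel(.05,.155,.17);print('top',len(a),a.min(0),a.max(0),a.mean(0))
a=sel(.05,.12,.128);print('flange',len(a),a.min(0),a.max(0))
h=a[:,:2]; 
(cx,cy),r=cv2.minEnclosingCircle((h*1000).astype(np.float32));print(cx,cy,r)
# pipe yaw via ridge
m=(x>.38)&(x<.78)&(y>0)&(y<.18)&(z>.04)&(z<.1)
# base plate
m2=(x>.38)&(x<.8)&(y>-.02)&(y<.2)&(z>.003)&(z<.02);b=Q[m2];print('plate z',np.median(b[:,2]),len(b));rect=cv2.minAreaRect((b[:,:2]*1000).astype(np.float32));print(rect)
# rectify top-down view at z=.152 (tooth top) around stem
c0=np.array([.578,.086]);N=500;s=.07/N
for zz in(.152,):
    jj,ii=np.meshgrid(np.arange(N),np.arange(N))
    X=np.stack([c0[0]+(jj-N/2)*s,c0[1]-(ii-N/2)*s,np.full_like(jj,0)+zz*1.0],-1).reshape(-1,3)
    uv=proj(f,X).astype(np.float32).reshape(N,N,2)
    im=cv2.remap(f['img'],uv[...,0],uv[...,1],cv2.INTER_CUBIC);cv2.imwrite('pics/w2r.png',im)
```

```text
top 772 [0.5685 0.0738 0.155 ] [0.5906 0.0957 0.162 ] [0.5796 0.0849 0.1591]
flange 2933 [0.5485 0.0545 0.12  ] [0.6096 0.1159 0.1273]
579.584228515625 85.28144836425781 36.38595199584961
plate z 0.0059693442809767745 5326
((560.7431030273438, 59.82362365722656), (294.8119812011719, 174.75442504882812), 16.01786994934082)
```

View pics/w2r.png

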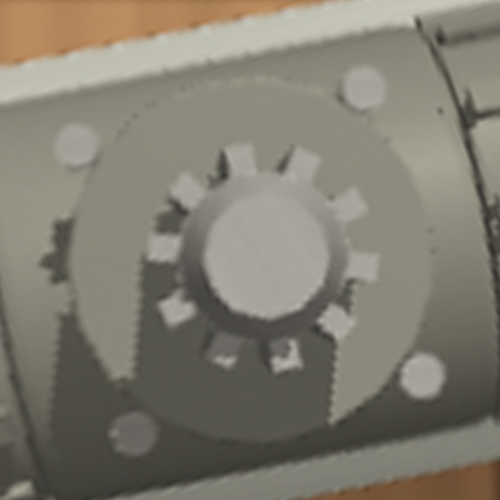

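View pics/w2z.png

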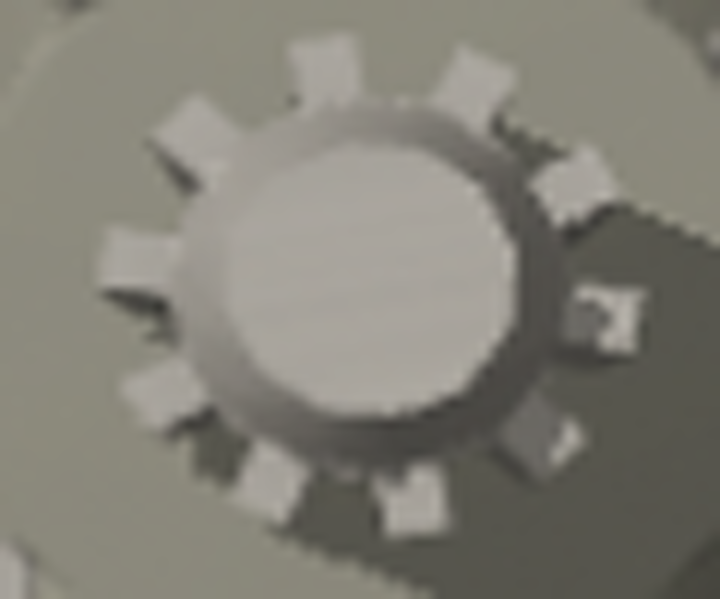

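Run:
```python
from h import *
np.set_printoptions(precision=4,suppress=True)
p=np.array([(240,158),(304,162),(350,204),(364,267),(338,322),(286,355),(224,351),(177,308),(163,248),(186,190)],float)
c=p.mean(0);print(c,'world stem',.578+(c[0]-250)*.00014,.086-(c[1]-250)*.00014, 'r',np.linalg.norm(p-c,axis=1)*.14)
a=np.degrees(np.arctan2(-(p-c)[:,1],(p-c)[:,0]));print(np.sort(a));
m=np.angle(np.mean(np.exp(1j*np.radians(a*10))))
t=np.degrees(m)/10;print('tooth mod36',t,'gap',t+18)
for yv in (10.5,11.3):
  for s in (-90,90):
    g=t+18+36*np.arange(-8,8);k=g[np.argsort(abs(g-(yv+s)))[:2]];print(yv,s,k,k-yv-s)
f=pickle.load(open('pics/w2.pkl','rb'));Q=cloud(f).reshape(-1,3);x,y,z=Q.T
# pipe ridge yaw: max z by slice between
d=[]
for zz in(0.006,):
  b=Q[(x>.38)&(x<.8)&(y>-.02)&(y<.2)&(z>.003)&(z<.009)]
  # long edges: in frame yaw 11
  th=np.radians(11);u=(b[:,:2]-[.579,.086])@[np.cos(th),np.sin(th)];v=(b[:,:2]-[.579,.086])@[-np.sin(th),np.cos(th)]
  for sgn in(1,-1):
    X=[];Y=[]
    for lo in np.arange(-.16,.16,.01):
      k=(u>lo)&(u<lo+.01)&(v*sgn>.03)&(abs(v)<.062)
      if k.sum()>5: X.append(lo+.005);Y.append((v[k]*sgn).max()*sgn)
    X,Y=np.array(X),np.array(Y)
    k=abs(abs(Y)-.055)<.004
    if k.sum()>3: q=np.polyfit(X[k],Y[k],1);print(sgn,k.sum(),q,'yaw',11+np.degrees(q[0]))
```

```text
[263.2 256.5] world stem 0.5798479999999999 0.08509 r [14.1673 14.4104 14.2019 14.1884 13.9195 14.1546 14.3231 14.0578 14.0784
 14.265 ]
[-149.1439 -112.5294  -76.9672  -41.2076   -5.9469   31.1672   66.6479
  103.2535  139.2584  175.1512]
tooth mod36 -5.031358139602974 gap 12.968641860397026
10.5 -90 [-95.0314 -59.0314] [-15.5314  20.4686]
10.5 90 [ 84.9686 120.9686] [-15.5314  20.4686]
11.3 -90 [-95.0314 -59.0314] [-16.3314  19.6686]
11.3 90 [ 84.9686 120.9686] [-16.3314  19.6686]
1 28 [0.0019 0.0538] yaw 11.11111975984701
-1 29 [ 0.0055 -0.056 ] yaw 11.313004491584797
```

The stem is at (0.5798, 0.0851), the pipe yaw is about 11.2°, and the nearest mesh puts the arm at yaw -95.0°, which is 16° off square. Next I'll move to the lever with tool x pointing opposite the arm.

```bash
python3 -m creep '[{"dp":[-0.2,1,0],"turn":-5,"fingers":0},{"dp":[-0.5,3,0],"turn":-14,"fingers":0},{"dp":[-1,6,0],"turn":-24,"fingers":0},{"dp":[-1.6,9.4,0],"turn":-34,"fingers":0},{"dp":[-2.3,13,0],"turn":-44.5,"fingers":0},{"dp":[-2.9,16.5,0],"turn":-55,"fingers":0},{"dp":[-3.4,19.5,1],"turn":-65,"fingers":0},{"dp":[-3.8,21.5,3],"turn":-75,"fingers":0},{"dp":[-4,22.6,5],"turn":-85,"fingers":0},{"dp":[-4,22.8,7],"turn":-94,"fingers":0},{"dp":[-4,22.8,8],"turn":-100.5,"fingers":0},{"dp":[-4,22.8,8],"turn":-102.4,"fingers":0}]'
python3 look.py w3 wrist
```

```text
t: 4.38
position: [0.5348, -0.1733, 0.1248]
eef_rot: [[-0.539, 0.842, -0.002], [0.842, 0.539, 0.0], [0.001, -0.001, -1.0]]
ft_force: [0.8, 0.4, 0.2]
finger_gap: 1.0
4.425 [ 0.5352 -0.1731  0.1254] [ 0.72  0.46 -0.59  1.83  0.31  0.94  0.57] [-0.1  0.5  0.8]
```

View pics/w3.png

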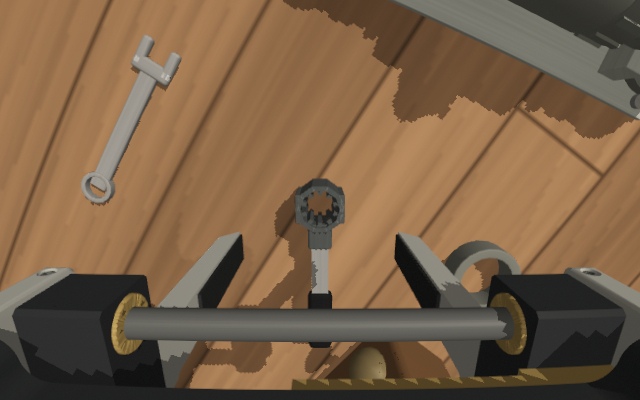

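Run:
```python
from h import *
np.set_printoptions(precision=4,suppress=True)
f=pickle.load(open('pics/w3.pkl','rb'));R=np.array(f['s']['eef_rot']);p=np.array(f['s']['position'])
cv2.imwrite('pics/w3z.png',cv2.resize(f['img'][170:260,280:360],None,fx=6,fy=6,interpolation=cv2.INTER_CUBIC))
Q=cloud(f).reshape(-1,3);x,y,z=Q.T
m=(np.hypot(x-.5356,y+.1728)<.035)&(z>.034)&(z<.046);T=(Q[m]-p)@R
print('hub in tool',T.min(0),T.max(0))
m=(x>.64)&(x<.76)&(y>-.2)&(y<-.08)&(z>.015)&(z<.03);T=(Q[m]-p)@R;print('nut in tool',T.min(0),T.max(0),Q[m].min(0),Q[m].max(0))
```

```text
hub in tool [-0.0348 -0.021   0.0837] [0.0211 0.0229 0.0914]
nut in tool [-0.1086  0.1343  0.0976] [-0.0442  0.2024  0.1103] [ 0.6843 -0.1737  0.015 ] [ 0.7446 -0.1134  0.0277]
```

View pics/w3z.png

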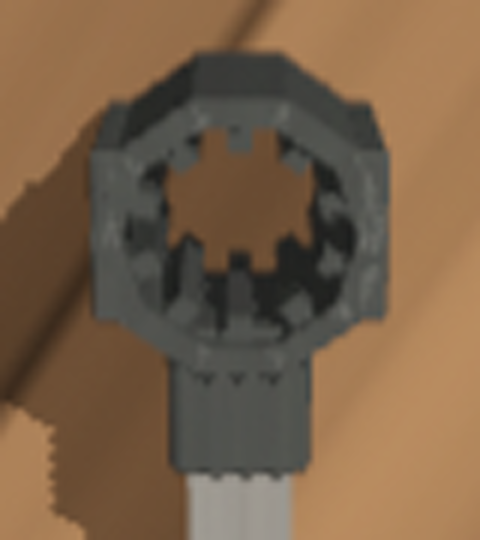

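Run:
```python
from h import *
np.set_printoptions(precision=4,suppress=True)
f=pickle.load(open('pics/w3.pkl','rb'));R=np.array(f['s']['eef_rot']);p=np.array(f['s']['position'])
c=onplane(f,[(320,209),(320,248)],.04);print(c,(c-p)@R)
```

```text
[[ 0.5364 -0.1724  0.04  ]
 [ 0.5563 -0.2034  0.04  ]] [[-0.0001  0.0014  0.0854]
 [-0.0369  0.0014  0.0854]]
```

The hub is centred within 1.4 mm. I'll descend to TCP z of about 9 mm and grip.

```bash
python3 -m creep '[{"dp":[0,0.1,2],"turn":0,"fingers":0},{"dp":[0,0.1,5],"turn":0,"fingers":0},{"dp":[0,0.1,8],"turn":0,"fingers":0},{"dp":[0,0.1,10],"turn":0,"fingers":0},{"dp":[0,0.1,11.2],"turn":0,"fingers":0},{"dp":[0,0.1,11.6],"turn":0,"fingers":0},{"dp":[0,0.1,11.6],"turn":0,"fingers":0.6},{"dp":[0,0.1,11.6],"turn":0,"fingers":0.6},{"dp":[0,0.1,11.6],"turn":0,"fingers":0.6},{"dp":[0,0.1,11.6],"turn":0,"fingers":0.6},{"dp":[0,0.1,11.6],"turn":0,"fingers":0.6},{"dp":[0,0.1,11.6],"turn":0,"fingers":0.6}]' 40
python3 look.py w4 wrist
```

```text
t: 5.92
position: [0.5365, -0.1716, 0.0095]
eef_rot: [[-0.54, 0.842, -0.0], [0.842, 0.54, -0.0], [0.0, -0.0, -1.0]]
ft_force: [-1.7, -1.0, 2.4]
finger_gap: 0.463
5.975 [ 0.5365 -0.1716  0.0095] [ 0.65  0.63 -0.5   1.89  0.43  0.74  0.47] [-1.9 -0.8  2.8]
```

View pics/w4.png

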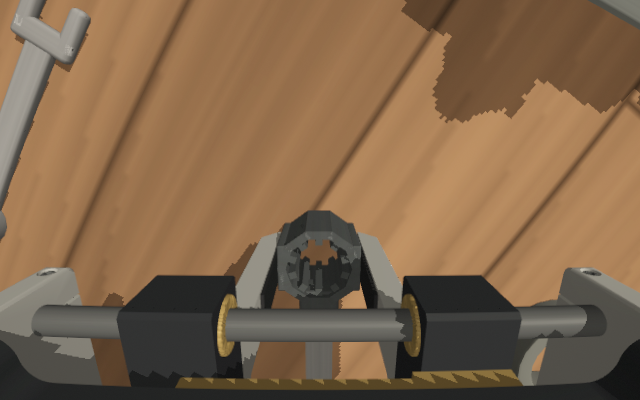

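The grip holds at a 43.5 mm gap, which matches the 44 mm flats. I'll back away from the block, lift, and carry the lever to above the stem.

```bash
python3 -m creep '[{"dp":[0.5,0,-0.6],"turn":0,"fingers":0.6},{"dp":[2,0,-1.5],"turn":0,"fingers":0.6},{"dp":[3.5,0,-4],"turn":0,"fingers":0.6},{"dp":[4.5,1,-8],"turn":2,"fingers":0.6},{"dp":[6,3,-12],"turn":7,"fingers":0.6},{"dp":[8.5,6,-15.5],"turn":14,"fingers":0.6},{"dp":[11.5,9.5,-17.5],"turn":21,"fingers":0.6},{"dp":[14.5,12.7,-18.3],"turn":28,"fingers":0.6},{"dp":[17.2,15.5,-18.5],"turn":33,"fingers":0.6},{"dp":[18.8,17,-18.5],"turn":36.5,"fingers":0.6},{"dp":[19.3,17.5,-18.5],"turn":37.7,"fingers":0.6},{"dp":[19.3,17.5,-18.5],"turn":37.7,"fingers":0.6}]'
python3 look.py s5 side 240 110 200 150 4
python3 look.py c5 scene 210 130 200 150 4
python3 look.py w5 wrist
```

```text
t: 7.48
position: [0.5793, 0.0854, 0.1945]
eef_rot: [[0.086, 0.996, -0.0], [0.996, -0.086, -0.0], [-0.0, -0.0, -1.0]]
ft_force: [-0.1, -0.5, -3.8]
finger_gap: 0.465
7.525 [0.5794 0.0847 0.1944] [ 0.23  0.41 -0.55  1.71  0.24  1.09 -0.48] [ 0.4 -0.7 -2.7]
7.575 [0.5795 0.0844 0.1944] [ 0.23  0.41 -0.55  1.71  0.24  1.09 -0.48] [-0.2 -0.9 -3.4]
7.625 [0.5796 0.0843 0.1944] [ 0.23  0.41 -0.55  1.71  0.24  1.09 -0.48] [-0.1 -0.3 -4.6]
```

View pics/s5.png

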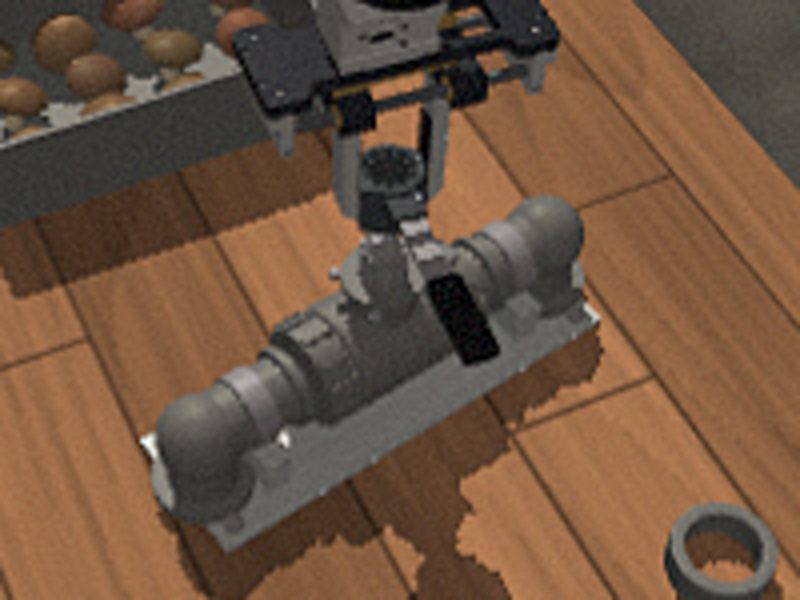

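View pics/c5.png

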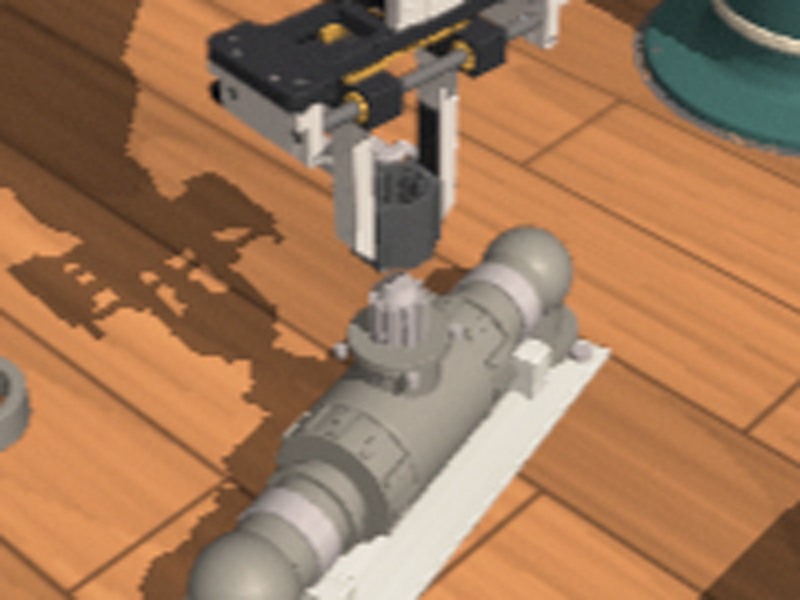

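View pics/w5.png

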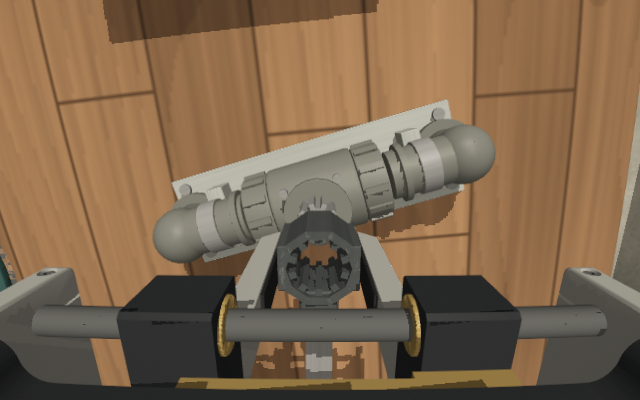

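The lever is above the stem with tool yaw 85.06°, so the arm is at -94.9°. I'll reduce the grip so it slips before 60 N, and descend in small steps.

```bash
python3 -m creep '[{"dp":[0.07,0,0.7],"turn":0,"fingers":0.6},{"dp":[0.07,0,1.5],"turn":0,"fingers":0.6},{"dp":[0.07,0,2.1],"turn":0,"fingers":0.6},{"dp":[0.07,0,2.3],"turn":0,"fingers":0.6},{"dp":[0.07,0,2.3],"turn":0,"fingers":0.6},{"dp":[0.07,0,2.3],"turn":0,"fingers":0.6}]' 20
python3 look.py s6 side 280 120 130 100 6
python3 look.py c6 scene 250 150 120 90 6
```

```text
t: 8.38
position: [0.58, 0.0862, 0.1717]
eef_rot: [[0.088, 0.996, 0.0], [0.996, -0.088, 0.0], [0.0, 0.0, -1.0]]
ft_force: [-0.5, 0.1, -3.7]
finger_gap: 0.469
8.425 [0.5799 0.0862 0.1717] [ 0.22  0.43 -0.54  1.73  0.25  1.04 -0.5 ] [ 0.1 -1.  -2.3]
8.475 [0.5799 0.0862 0.1716] [ 0.22  0.43 -0.54  1.73  0.25  1.04 -0.5 ] [ 0.3 -0.8 -3.4]
```

View pics/s6.png

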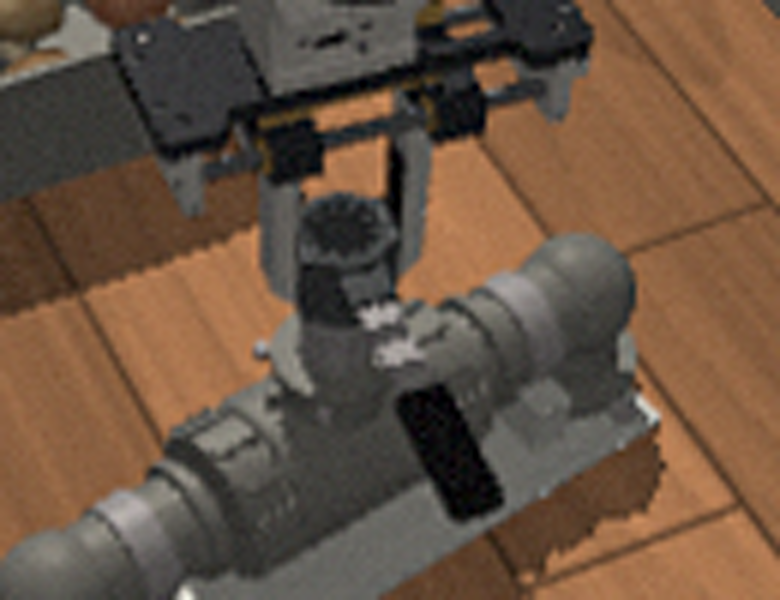

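View pics/c6.png

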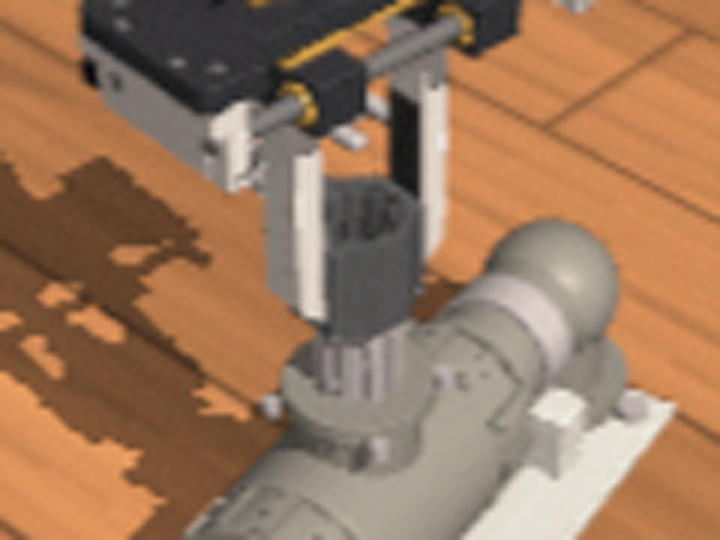

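```bash
cat > ov.py <<'E'
import sys
from h import *
def poly(c,yaw,z):
    # hub octagon-ish : flats at y=+-22 len 26, x half 21.7
    q=np.array([(13,22),(-13,22),(-21.7,9),(-21.7,-9),(-13,-22),(13,-22),(21.7,-9),(21.7,9)])/1000
    a=np.radians(yaw);M=np.array([[np.cos(a),-np.sin(a)],[np.sin(a),np.cos(a)]])
    return np.c_[q@M.T+c,np.full(8,z)]
def circ(c,r,z,n=60):
    t=np.linspace(0,2*np.pi,n);return np.c_[c[0]+r*np.cos(t),c[1]+r*np.sin(t),np.full(n,z)]
stem=np.array([.5798,.0851])
for n,(x,y,w,h,k) in {sys.argv[1]:(280,120,130,100,6),sys.argv[2]:(250,150,120,90,6)}.items():
    f=pickle.load(open(f'pics/{n}.pkl','rb'));s=f['s'];p=np.array(s['position']);R=np.array(s['eef_rot'])
    yaw=np.degrees(np.arctan2(R[1,0],R[0,0]))+180
    im=cv2.resize(f['img'][y:y+h,x:x+w],None,fx=k,fy=k,interpolation=cv2.INTER_CUBIC)
    def dr(P,col): cv2.polylines(im,[np.round((proj(f,P)-[x-.5,y-.5])*k).astype(np.int32)],True,col,1)
    zb=p[2]-.0095
    dr(poly(p[:2],yaw,zb),(0,255,0));dr(poly(p[:2],yaw,zb+.04),(0,255,0))
    dr(circ(stem,.029,.124),(0,0,255));dr(circ(stem,.016,.152),(0,0,255));dr(circ(stem,.016,.124),(0,0,255))
    cv2.imwrite(f'pics/{n}o.png',im)
E
python3 ov.py s6 c6
```

```text
(no output)
```

View pics/s6o.png

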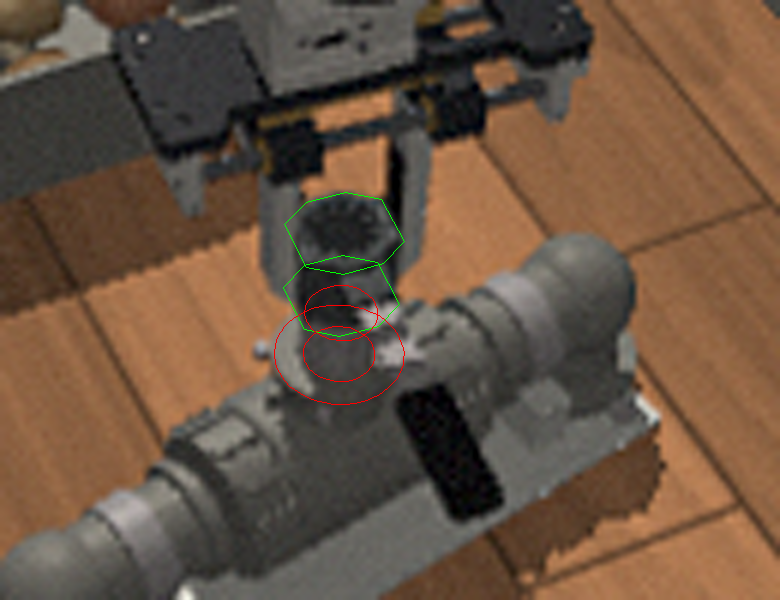

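View pics/c6o.png

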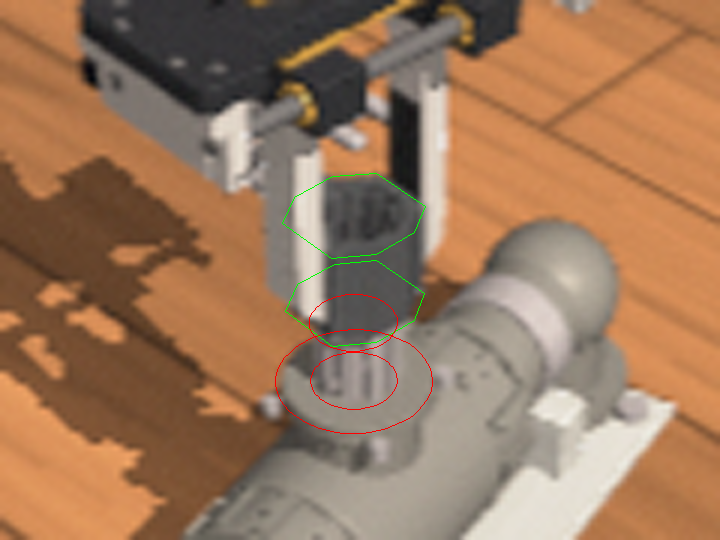

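```bash
python3 -m creep '[{"dp":[0,0,0.3],"turn":0,"fingers":0.6},{"dp":[0,0,0.6],"turn":0,"fingers":0.6},{"dp":[0,0,0.7],"turn":0,"fingers":0.6},{"dp":[0,0,0.7],"turn":0,"fingers":0.6}]'; python3 -m creep '[{"dp":[0,0,0.1],"turn":0,"fingers":0.6},{"dp":[0,0,0.2],"turn":0,"fingers":0.6},{"dp":[0,0,0.2],"turn":0,"fingers":0.6}]'
```

```text
t: 8.98
position: [0.5798, 0.0862, 0.1643]
eef_rot: [[0.088, 0.996, -0.0], [0.996, -0.088, 0.0], [0.0, -0.0, -1.0]]
ft_force: [0.0, 0.2, -3.8]
finger_gap: 0.466
t: 9.35
position: [0.5798, 0.0862, 0.1624]
eef_rot: [[0.088, 0.996, -0.0], [0.996, -0.088, 0.0], [0.0, -0.0, -1.0]]
ft_force: [1.0, -0.6, -3.3]
finger_gap: 0.47
```

```bash
python3 -m creep '[{"dp":[0,0,0.1],"turn":0,"fingers":0.6},{"dp":[0,0,0.1],"turn":0,"fingers":0.6}]'; python3 -m creep '[{"dp":[0,0,0.1],"turn":0,"fingers":0.6},{"dp":[0,0,0.1],"turn":0,"fingers":0.6}]';python3 -m creep '[{"dp":[0,0,0.1],"turn":0,"fingers":0.6},{"dp":[0,0,0.1],"turn":0,"fingers":0.6}]'
```

```text
t: 9.6
position: [0.5798, 0.0862, 0.1614]
eef_rot: [[0.088, 0.996, -0.0], [0.996, -0.088, 0.0], [0.0, -0.0, -1.0]]
ft_force: [-0.7, 0.3, -3.1]
finger_gap: 0.465
t: 9.85
position: [0.5797, 0.0861, 0.1603]
eef_rot: [[0.088, 0.996, -0.0], [0.996, -0.088, -0.0], [-0.0, -0.0, -1.0]]
ft_force: [-0.0, -0.1, -2.9]
finger_gap: 0.468
t: 10.1
position: [0.5797, 0.086, 0.1594]
eef_rot: [[0.088, 0.996, -0.0], [0.996, -0.088, -0.0], [-0.0, -0.0, -1.0]]
ft_force: [-1.9, -1.2, -2.3]
finger_gap: 0.47
```

```bash
python3 -m creep '[{"dp":[0,0,0.1],"turn":0,"fingers":0.6},{"dp":[0,0,0.1],"turn":0,"fingers":0.6}]'; python3 -m creep '[{"dp":[0,0,0.1],"turn":0,"fingers":0.6},{"dp":[0,0,0.1],"turn":0,"fingers":0.6}]';python3 -c "
from bench import *;import numpy as np;s=state();print(np.round(s['wrist_torque'],3))"
```

```text
t: 10.35
position: [0.5796, 0.086, 0.1586]
eef_rot: [[0.088, 0.996, -0.0], [0.996, -0.088, -0.0], [-0.0, -0.0, -1.0]]
ft_force: [-4.8, -1.3, -0.6]
finger_gap: 0.467
t: 10.6
position: [0.5794, 0.086, 0.1572]
eef_rot: [[0.088, 0.996, -0.001], [0.996, -0.088, -0.0], [-0.0, -0.001, -1.0]]
ft_force: [-3.5, -2.8, -3.2]
finger_gap: 0.472
[-0.617  1.134 -0.013]
```

The hub is going down with small sideways forces. I'll trim 0.5 mm toward -x and -y and carry on.

```bash
python3 -m creep '[{"dp":[-0.05,-0.06,0],"turn":0,"fingers":0.6},{"dp":[-0.05,-0.06,0.1],"turn":0,"fingers":0.6},{"dp":[-0.05,-0.06,0.1],"turn":0,"fingers":0.6}]'; python3 -m creep '[{"dp":[0,0,0.1],"turn":0,"fingers":0.6},{"dp":[0,0,0.1],"turn":0,"fingers":0.6}]';python3 -c "
from bench import *;import numpy as np;s=state();print(np.round(s['wrist_torque'],3))"
```

```text
t: 10.98
position: [0.5792, 0.0858, 0.1564]
eef_rot: [[0.088, 0.996, 0.0], [0.996, -0.088, 0.0], [0.0, 0.0, -1.0]]
ft_force: [-1.7, -1.1, -2.2]
finger_gap: 0.466
t: 11.22
position: [0.5792, 0.0858, 0.1554]
eef_rot: [[0.088, 0.996, -0.0], [0.996, -0.088, 0.0], [0.0, -0.0, -1.0]]
ft_force: [-1.5, -0.7, -2.7]
finger_gap: 0.468
[-0.183  0.459 -0.008]
```

```bash
python3 -m creep '[{"dp":[0,-0.03,0.1],"turn":0,"fingers":0.6},{"dp":[0,-0.03,0.2],"turn":0,"fingers":0.6},{"dp":[0,-0.03,0.3],"turn":0,"fingers":0.6},{"dp":[0,-0.03,0.3],"turn":0,"fingers":0.6}]'; python3 -m creep '[{"dp":[0,0,0.1],"turn":0,"fingers":0.6},{"dp":[0,0,0.2],"turn":0,"fingers":0.6},{"dp":[0,0,0.3],"turn":0,"fingers":0.6},{"dp":[0,0,0.3],"turn":0,"fingers":0.6}]'
```

```text
t: 11.72
position: [0.5789, 0.0858, 0.1524]
eef_rot: [[0.088, 0.996, -0.0], [0.996, -0.088, 0.0], [0.0, -0.0, -1.0]]
ft_force: [0.2, -0.1, -3.2]
finger_gap: 0.467
t: 12.22
position: [0.5788, 0.0858, 0.1493]
eef_rot: [[0.088, 0.996, -0.0], [0.996, -0.088, 0.0], [0.0, -0.0, -1.0]]
ft_force: [0.1, -0.1, -3.3]
finger_gap: 0.466
```

```bash
python3 -m creep '[{"dp":[0,0,0.15],"turn":0,"fingers":0.6},{"dp":[0,0,0.35],"turn":0,"fingers":0.6},{"dp":[0,0,0.55],"turn":0,"fingers":0.6},{"dp":[0,0,0.75],"turn":0,"fingers":0.6},{"dp":[0,0,0.95],"turn":0,"fingers":0.6},{"dp":[0,0,1.1],"turn":0,"fingers":0.6},{"dp":[0,0,1.2],"turn":0,"fingers":0.6},{"dp":[0,0,1.2],"turn":0,"fingers":0.6}]'; python3 -m creep '[{"dp":[0,0,0.05],"turn":0,"fingers":0.6},{"dp":[0,0,0.1],"turn":0,"fingers":0.6},{"dp":[0,0,0.15],"turn":0,"fingers":0.6},{"dp":[0,0,0.2],"turn":0,"fingers":0.6},{"dp":[0,0,0.2],"turn":0,"fingers":0.6}]'
```

```text
t: 13.22
position: [0.5788, 0.0854, 0.1373]
eef_rot: [[0.088, 0.996, -0.0], [0.996, -0.088, -0.0], [-0.0, -0.0, -1.0]]
ft_force: [-0.9, -2.9, -2.4]
finger_gap: 0.469
t: 13.85
position: [0.5789, 0.0854, 0.1355]
eef_rot: [[0.088, 0.996, -0.0], [0.996, -0.088, -0.0], [-0.0, 0.0, -1.0]]
ft_force: [-2.0, -4.9, 0.6]
finger_gap: 0.465
```

```bash
python3 -m creep '[{"dp":[-0.06,-0.02,0],"turn":0,"fingers":0.6},{"dp":[-0.06,-0.02,0.05],"turn":0,"fingers":0.6},{"dp":[-0.06,-0.02,0.1],"turn":0,"fingers":0.6},{"dp":[-0.06,-0.02,0.1],"turn":0,"fingers":0.6}]'; python3 -m creep '[{"dp":[0,0,0.05],"turn":0,"fingers":0.6},{"dp":[0,0,0.1],"turn":0,"fingers":0.6},{"dp":[0,0,0.1],"turn":0,"fingers":0.6}]'
```

```text
t: 14.35
position: [0.5787, 0.0853, 0.1345]
eef_rot: [[0.088, 0.996, 0.0], [0.996, -0.088, 0.0], [0.0, 0.0, -1.0]]
ft_force: [1.0, -2.1, 2.0]
finger_gap: 0.466
t: 14.72
position: [0.5787, 0.0853, 0.1335]
eef_rot: [[0.088, 0.996, 0.0], [0.996, -0.088, 0.0], [0.0, 0.0, -1.0]]
ft_force: [-0.4, -1.6, 4.6]
finger_gap: 0.469
```

```bash
python3 look.py s7 side 280 120 130 100 6
python3 look.py c7 scene 250 150 120 90 6; python3 ov.py s7 c7
```

```text
14.775 [0.5787 0.0853 0.1335] [ 0.21  0.48 -0.53  1.77  0.28  0.97 -0.52] [ 0.2 -1.7  4. ]
14.825 [0.5787 0.0853 0.1335] [ 0.21  0.48 -0.53  1.77  0.28  0.97 -0.52] [ 0.4 -1.5  3.3]
```

View pics/c7.png

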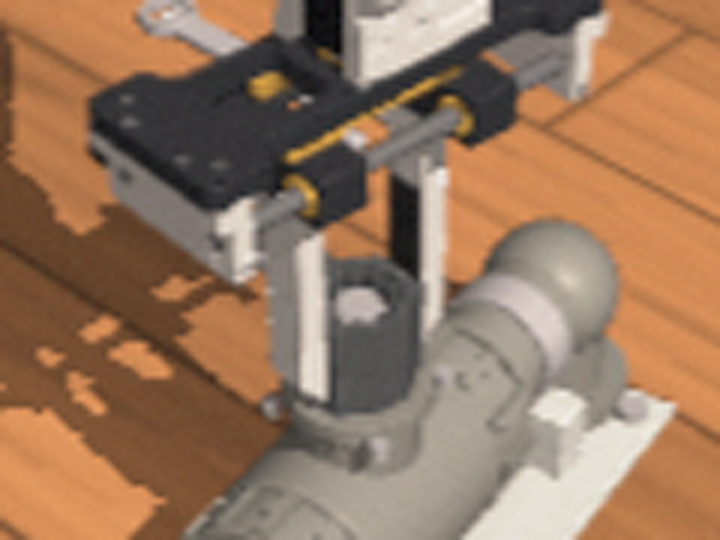

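View pics/s7.png

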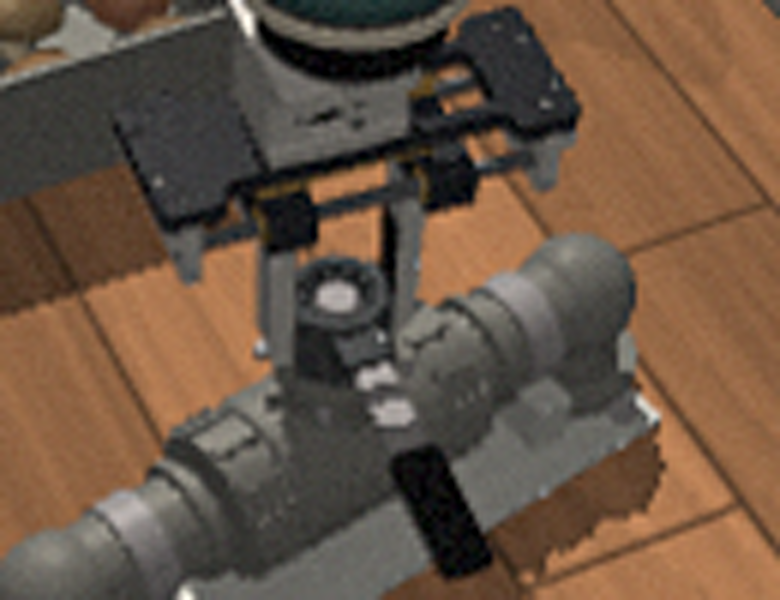

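Both views show the stem's top just below the hub's rim, so the lever is nearly home. I'll press down a little more and watch the force.

```bash
python3 -m creep '[{"dp":[-0.03,0,0.05],"turn":0,"fingers":0.6},{"dp":[-0.03,0,0.05],"turn":0,"fingers":0.6}]'; python3 -m creep '[{"dp":[0,0,0.05],"turn":0,"fingers":0.6},{"dp":[0,0,0.05],"turn":0,"fingers":0.6}]';python3 -m creep '[{"dp":[0,0,0.05],"turn":0,"fingers":0.6},{"dp":[0,0,0.05],"turn":0,"fingers":0.6}]'; python3 look.py w7 wrist
python3 - <<'E'
from h import *
f=pickle.load(open('pics/w7.pkl','rb'));s=f['s'];P=cloud(f);Q=P.reshape(-1,3)
x,y,z=Q.T;p=s['position'];r=np.hypot(x-p[0],y-p[1])
a=z[(r<.008)&(z>.14)];b=z[(r>.017)&(r<.0215)&(z>.155)&(z<.18)]
print('stem top',np.percentile(a,[10,50,90]) if len(a) else 0,'rim',np.percentile(b,[10,50,90,98]) if len(b) else 0,len(a),len(b))
E
```

```text
t: 15.08
position: [0.5787, 0.0853, 0.1335]
eef_rot: [[0.087, 0.996, 0.0], [0.996, -0.087, 0.0], [0.0, 0.0, -1.0]]
ft_force: [-2.4, 0.2, 10.8]
finger_gap: 0.466
t: 15.32
position: [0.5787, 0.0853, 0.1334]
eef_rot: [[0.087, 0.996, 0.001], [0.996, -0.087, 0.0], [0.0, 0.001, -1.0]]
ft_force: [-6.1, -1.6, 19.0]
finger_gap: 0.468
t: 15.58
position: [0.5787, 0.0853, 0.1334]
eef_rot: [[0.087, 0.996, 0.001], [0.996, -0.087, -0.0], [0.0, 0.001, -1.0]]
ft_force: [-9.0, -2.6, 26.5]
finger_gap: 0.466
15.625 [0.5787 0.0853 0.1334] [ 0.21  0.47 -0.53  1.77  0.28  0.97 -0.52] [-10.   -3.   26.9]
stem top [0.15913517 0.15985522 0.16061934] rim [0.16010737 0.16370868 0.16465526 0.17050662] 635 2218
```

View pics/w7.png

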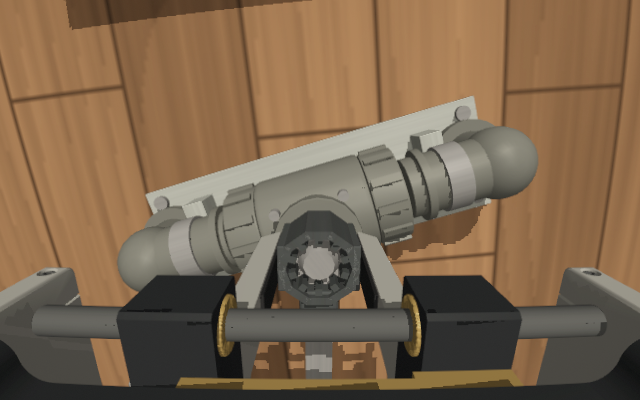

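It stops hard at TCP z of 0.1334. The rim reads 0.164 and the stem top 0.160, which matches fully seated. I'll relax the push, check, then swing the lever.

```bash
python3 -m creep '[{"dp":[0,0,-0.05],"turn":0,"fingers":0.6},{"dp":[0,0,-0.1],"turn":0,"fingers":0.6},{"dp":[0,0,-0.1],"turn":0,"fingers":0.6}]' 30; python3 -m creep '[{"dp":[0,0,0],"turn":-2,"fingers":0.6},{"dp":[0,0,0],"turn":-5,"fingers":0.6},{"dp":[0,0,0],"turn":-9,"fingers":0.6},{"dp":[0,0,0],"turn":-13,"fingers":0.6},{"dp":[0,0,0],"turn":-15,"fingers":0.6},{"dp":[0,0,0],"turn":-15,"fingers":0.6}]' ;python3 -c "
from bench import *;import numpy as np;s=state();print(np.round(s['wrist_torque'],3))"
```

```text
t: 16.0
position: [0.5787, 0.0853, 0.1334]
eef_rot: [[0.087, 0.996, 0.0], [0.996, -0.087, 0.0], [0.0, 0.0, -1.0]]
ft_force: [-2.1, -0.9, 10.2]
finger_gap: 0.47
t: 16.75
position: [0.5787, 0.0853, 0.1334]
eef_rot: [[-0.174, 0.985, 0.0], [0.985, 0.174, 0.001], [0.0, 0.0, -1.0]]
ft_force: [-2.5, -0.6, 10.5]
finger_gap: 0.469
[-0.123  0.556 -0.1  ]
```

```bash
python3 -m creep '[{"dp":[0,0,0],"turn":-2,"fingers":0.6},{"dp":[0,0,0],"turn":-6,"fingers":0.6},{"dp":[0,0,0],"turn":-12,"fingers":0.6},{"dp":[0,0,0],"turn":-18,"fingers":0.6},{"dp":[0,0,0],"turn":-24,"fingers":0.6},{"dp":[0,0,0],"turn":-30,"fingers":0.6},{"dp":[0,0,0],"turn":-36,"fingers":0.6},{"dp":[0,0,0],"turn":-42,"fingers":0.6},{"dp":[0,0,0],"turn":-48,"fingers":0.6},{"dp":[0,0,0],"turn":-54,"fingers":0.6},{"dp":[0,0,0],"turn":-58,"fingers":0.6},{"dp":[0,0,0],"turn":-60,"fingers":0.6}]';python3 -c "
from bench import *;import numpy as np;s=state();print(np.round(s['wrist_torque'],3),np.round(s['q'],2))"; python3 look.py w8 wrist
```

```text
t: 18.25
position: [0.5786, 0.0853, 0.1334]
eef_rot: [[-0.94, 0.341, 0.0], [0.341, 0.94, 0.001], [0.0, 0.001, -1.0]]
ft_force: [-2.1, -0.2, 10.6]
finger_gap: 0.469
[-0.132  0.604 -0.275] [ 0.41  0.55 -0.81  1.76  0.46  1.03  0.65]
18.3 [0.5787 0.0853 0.1334] [ 0.41  0.55 -0.81  1.76  0.46  1.03  0.65] [-3.   0.2 10.7]
```

View pics/w8.png

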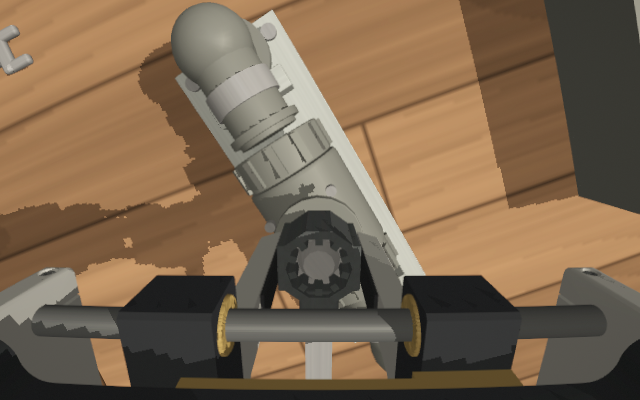

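The lever follows the tool, and the torque of 0.275 N m matches the stem's stiffness. I'll go the last stretch in small steps to find the stop.

```bash
T='from bench import *;import numpy as np;s=state();print("TORQUE",np.round(s["wrist_torque"],3),"yaw",np.degrees(np.arctan2(s["eef_rot"][1][0],s["eef_rot"][0][0])))'; python3 -m creep '[{"dp":[0,0,0],"turn":-3,"fingers":0.6},{"dp":[0,0,0],"turn":-7,"fingers":0.6},{"dp":[0,0,0],"turn":-11,"fingers":0.6},{"dp":[0,0,0],"turn":-13,"fingers":0.6},{"dp":[0,0,0],"turn":-13,"fingers":0.6}]' | grep force; python3 -c "$T"; python3 -m creep '[{"dp":[0,0,0],"turn":-1,"fingers":0.6},{"dp":[0,0,0],"turn":-2,"fingers":0.6},{"dp":[0,0,0],"turn":-2,"fingers":0.6}]'| grep force; python3 -c "$T";  python3 -m creep '[{"dp":[0,0,0],"turn":-1,"fingers":0.6},{"dp":[0,0,0],"turn":-1.5,"fingers":0.6},{"dp":[0,0,0],"turn":-1.5,"fingers":0.6}]'| grep force; python3 -c "$T"
```

```text
ft_force: [-3.0, -0.5, 11.0]
TORQUE [-0.163  0.611 -0.113] yaw 173.0049669054473
ft_force: [-2.7, -0.8, 11.4]
TORQUE [-0.138  0.626 -0.182] yaw 174.98585275702368
ft_force: [-3.5, -0.1, 11.2]
TORQUE [-0.084  0.706 -0.469] yaw 176.4693928537367
```

```bash
T='from bench import *;import numpy as np;s=state();print("TORQUE",np.round(s["wrist_torque"],3),"yaw",np.degrees(np.arctan2(s["eef_rot"][1][0],s["eef_rot"][0][0])))'; python3 -m creep '[{"dp":[0,0,0],"turn":-1,"fingers":0.6},{"dp":[0,0,0],"turn":-1,"fingers":0.6}]' | grep force; python3 -c "$T";  python3 -m creep '[{"dp":[0,0,0],"turn":-1,"fingers":0.6},{"dp":[0,0,0],"turn":-1,"fingers":0.6}]'| grep force; python3 -c "$T"; python3 look.py w9 wrist
python3 - <<'E'
from h import *
f=pickle.load(open('pics/w9.pkl','rb'));s=f['s'];P=cloud(f);Q=P.reshape(-1,3)
x,y,z=Q.T;p=s['position'];r=np.hypot(x-p[0],y-p[1])
a=z[(r<.008)&(z>.14)];b=z[(r>.017)&(r<.0215)&(z>.155)&(z<.18)]
print('stem top',np.median(a),'rim',np.median(b))
cv2.imwrite('pics/w9.png',cv2.resize(f['img'][200:310,260:380],None,fx=6,fy=5.4,interpolation=cv2.INTER_CUBIC))
E
```

```text
ft_force: [-3.8, -0.2, 11.8]
TORQUE [-0.042  0.878 -0.796] yaw 177.45409727386172
ft_force: [-3.0, 1.0, 10.5]
TORQUE [ 0.047  0.6   -1.075] yaw 178.43582307652648
20.225 [0.5787 0.0853 0.1334] [ 0.46  0.58 -0.89  1.76  0.51  1.05  0.93] [-3.6 -0.   9.9]
stem top 0.1598436067811878 rim 0.16355217641424222
```

View pics/w9.png

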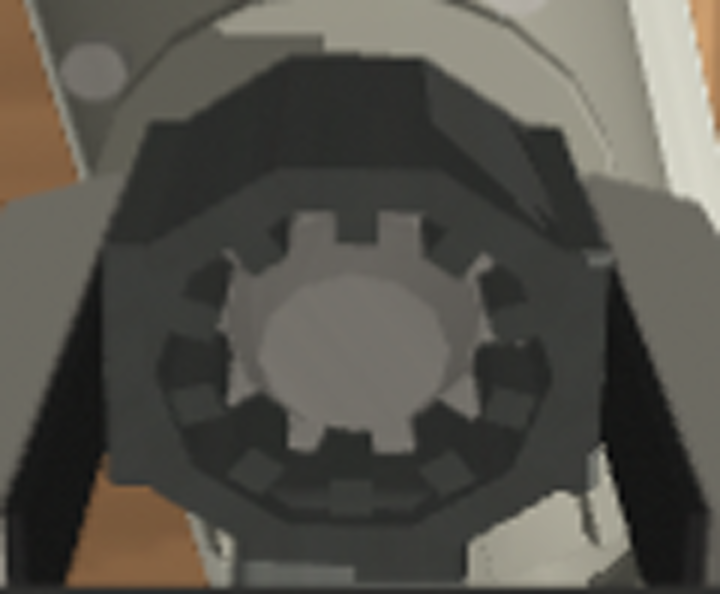

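The torque climbs linearly past yaw 176°, so it is at the stop, and the lever is still home. I'll unwind the torque and the push, open, and rise.

```bash
python3 -m creep '[{"dp":[0,0,-0.03],"turn":1,"fingers":0.6},{"dp":[0,0,-0.06],"turn":2,"fingers":0.6},{"dp":[0,0,-0.06],"turn":2,"fingers":0.5},{"dp":[0,0,-0.06],"turn":2,"fingers":0.3},{"dp":[0,0,-0.06],"turn":2,"fingers":0.2},{"dp":[0,0,-0.06],"turn":2,"fingers":0.2},{"dp":[0,0,-0.06],"turn":2,"fingers":0.2},{"dp":[0,0,-0.06],"turn":2,"fingers":0.2}]'; python3 look.py s10 side 280 120 130 100 6
```

```text
t: 21.22
position: [0.5785, 0.0849, 0.1335]
eef_rot: [[-0.998, 0.062, -0.0], [0.062, 0.998, 0.0], [0.0, 0.0, -1.0]]
ft_force: [0.0, 0.2, 1.0]
finger_gap: 0.803
21.275 [0.5786 0.0849 0.1335] [ 0.45  0.58 -0.88  1.76  0.51  1.05  0.9 ] [ 0.4 -0.6  0.9]
```

View pics/s10.png

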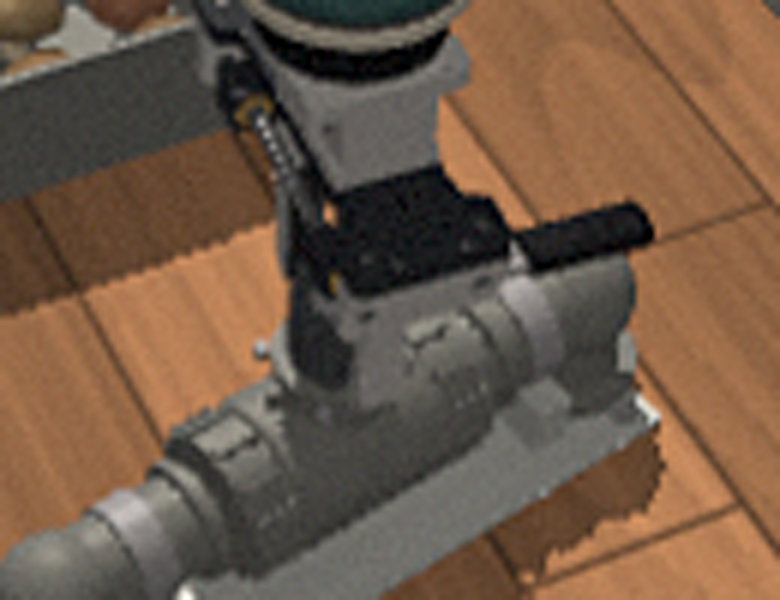

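The fingers are open and the side view shows the arm lying along the pipe. I'll rise straight up and verify.

```bash
python3 -m creep '[{"dp":[0,0,-0.5],"turn":0,"fingers":0.2},{"dp":[0,0,-2],"turn":0,"fingers":0.2},{"dp":[0,0,-5],"turn":0,"fingers":0.2},{"dp":[0,0,-8.5],"turn":0,"fingers":0.2},{"dp":[-2,0,-11.5],"turn":0,"fingers":0.2},{"dp":[-5,0,-13.5],"turn":0,"fingers":0.2},{"dp":[-8,0,-14],"turn":0,"fingers":0.2},{"dp":[-9,0,-14],"turn":0,"fingers":0.2},{"dp":[-9,0,-14],"turn":0,"fingers":0.2}]'
python3 look.py w11 wrist; python3 look.py s11 side; python3 look.py c11 scene;python3 - <<'E'
from h import *
np.set_printoptions(precision=4,suppress=True)
f=pickle.load(open('pics/w11.pkl','rb'))
c0=np.array([.5797,.0851]);N=560;s=.36/N
jj,ii=np.meshgrid(np.arange(N),np.arange(N))
X=np.stack([c0[0]+.05+(jj-N/2)*s,c0[1]-(ii-N/2)*s,np.full(jj.shape,.16)],-1).reshape(-1,3)
uv=proj(f,X).astype(np.float32).reshape(N,N,2)
cv2.imwrite('pics/w11r.png',cv2.remap(f['img'],uv[...,0],uv[...,1],cv2.INTER_CUBIC))
Q=cloud(f).reshape(-1,3);x,y,z=Q.T;r=np.hypot(x-c0[0],y-c0[1])
a=Q[(r>.017)&(r<.0215)&(z>.155)&(z<.18)];print('rim',np.percentile(a[:,2],[10,50,90]),a.mean(0),'stem',np.median(z[(r<.007)&(z>.14)]))
b=Q[(r>.045)&(r<.17)&(z>.145)&(z<.17)&(x>c0[0])];d=b.mean(0)[:2]-c0;print('arm z',np.median(b[:,2]),'yaw',np.degrees(np.arctan2(d[1],d[0])),len(b))
# bystanders moved?
for n in('scene','side'):
    g0=pickle.load(open(f'pics/{n}0.pkl','rb'))['img'];g1=pickle.load(open('pics/%s11.pkl'%n[0].replace('s','c' if n=='scene' else 's'),'rb'))['img']
    cv2.imwrite(f'pics/cmp_{n}.png',cv2.absdiff(g0,g1))
E
```

```text
t: 22.4
position: [0.6681, 0.0797, 0.2735]
eef_rot: [[-0.998, 0.061, -0.001], [0.061, 0.998, 0.001], [0.001, 0.001, -1.0]]
ft_force: [0.4, -0.1, -1.2]
finger_gap: 0.8
22.45 [0.6677 0.0797 0.2735] [ 0.4   0.6  -0.9   1.38  0.47  1.38  1.02] [-0.6 -0.6 -0.3]
22.5 [0.6676 0.0797 0.2737] [ 0.4   0.6  -0.9   1.38  0.47  1.38  1.02] [-0.  -0.3 -0.8]
22.55 [0.6676 0.0795 0.2737] [ 0.4   0.6  -0.9   1.38  0.47  1.38  1.02] [-0.1 -0.  -0.2]
rim [0.1629 0.164  0.1649] [0.5797 0.085  0.1638] stem 0.1600542963238328
arm z 0.1585769734918685 yaw -4.775186007522055 2102
```

View pics/w11r.png

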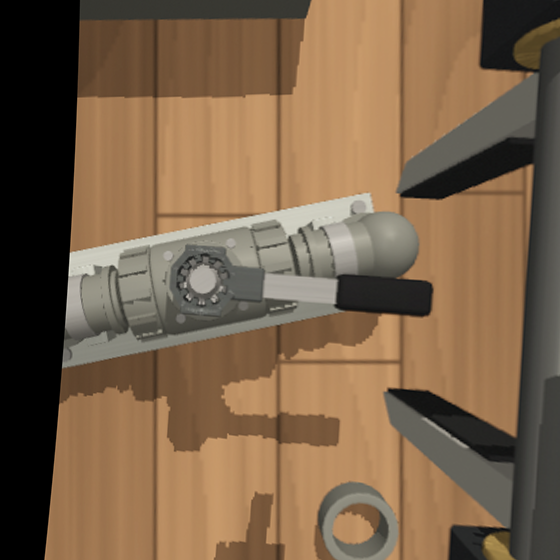

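View pics/s11.png

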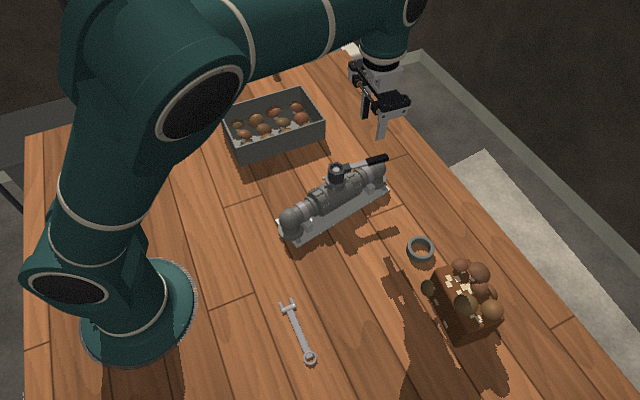

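View pics/cmp_side.png

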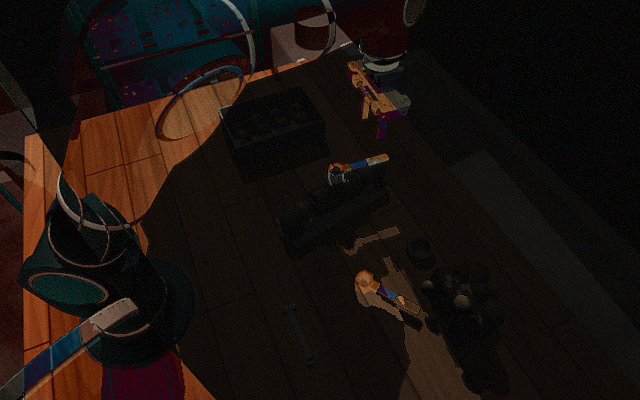

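The rim is at 0.164 m, the hub is on the stem axis and the arm is at yaw -4.8°, so it turned about 90°. The bystanders haven't moved and the fingers are clear. I'll hand in.

```bash
python3 -c "
from bench import *
print(finish_job());print(state()['t'])"
```

```text
the job is handed in; nothing more can be done
None
the job is handed in; nothing more can be done
```

I picked the lever up by its hub flats and fitted it on the stem with the arm on the tooth nearest to square, at yaw -95°, about 16° off square. The teeth meshed without rocking. The only trimming was under 1 mm sideways, and contact forces were mostly under 10 N until it was seated. Just after it bottomed on the shoulder, the push peaked at about 27 N.

I then swung the lever counter-clockwise by the hub until the torque rose past the stem's 0.25 N m to about 1.1 N m, which is the stop. After that I unwound the torque, opened the fingers and backed off.

- **Seating:** the hub rim reads 0.164 m above the bench, as it should when home, and the hub is within about 0.2 mm of the measured stem axis.
- **Valve and arm:** the arm is at yaw -4.8°, about 90° from where it meshed and 16° (0.28 rad) off the pipe. I couldn't read the stem angle directly. It comes from the arm's turn, less up to about 2.5° of play, so it should be well above 1.42 rad.
- **Surroundings:** comparing the side pictures from before and after, none of the bystanders had visibly moved, and the robot touches nothing. The job was handed in at about 22.6 s, and no check failed.
- **Disagreement:** in the scene camera, the drawn stem position was about 2 mm off the picture, about the size of the calibration error. I relied on the wrist camera and the contact forces instead.

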